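Seat the trimming chuck on the banding wheel and load the cup

TASK

Set up the banding wheel to trim the foot of the leather-hard cup. Stand the trimming chuck lightly on the braked wheel head, centred, and turn it gently, without forcing it, until its three ball feet drop fully home into the cone, the groove and the flat pocket of the head; let go of it, and only then put the upside-down cup over the chuck's post so that it stands level on the pad. Press neither the chuck nor the cup hard, and leave the other things on the bench where they are.

Things in the scene. Friction and masses are not known exactly. Their poses are not given: they have to be found in the camera images.
- wheel: Small banding wheel, fixed to the bench: dark cast foot 134 mm across, column, aluminium head 176 mm across with its face 62 mm above the bench. Origin on the wheel's axis at bench height, z up; -x points along the red pointer on the foot. The head is braked, staying put unless forced; its angle is NOT reported: the red mark on its rim is anywhere within 0.7 rad to either side of the pointer.
- wheel_face (a point): Centre of the head's flat face. Three brass seats on a 64 mm radius, in each a foot sits 3 mm below the face: a 90 degree cone, mouth 11 mm wide, next to the red rim mark; a V groove 11 mm wide, 125 degrees counterclockwise from it seen from above; a flat-floored pocket 3 mm deep, 22 mm wide, 125 degrees clockwise from it. The axes are the wheel's; they do not show the head's angle.
- chuck: Trimming chuck, 0.45 to 0.7 kg: aluminium plate 148 mm across, upper side 24 mm above the origin, on three steel ball feet 12 mm across. Origin on the axis at the feet's lowest points, z up. Feet on a 64 mm radius, at -x and at 125 degrees to either side of -x, so only one heading fits: its -x towards the rim mark. Starts upright on the bench; slides on the face; free until it is in its seats.
- chuck_grip (a point): Point on the chuck's axis 65 mm above its origin, in the middle of the round reddish post to grip it by: 44 mm across, straight from 36 to 84 mm above the chuck's origin, with a cork pad 38 mm across on top (89 mm). Standing on the face outside the seats the chuck's origin is 62 mm above the wheel's; home it is 59 mm above it. The feet begin to drop within about 0.09 rad of the right heading.
- cup: Leather-hard cup of pinkish marbled clay, about 0.22 kg, 64 mm high, upside down on the bench. Origin at the centre of its foot's underside, which is on top; its z axis points down to the mouth. Outside 54 mm across at the foot, 64 to 70 mm 25 mm below it, 74 mm at the rim: grip it within 25 mm of the foot. On the chuck its floor rests on the cork pad, its origin 95 mm above the chuck's origin.
- cup_mouth (a point): Centre of the cup's mouth, 64 mm below its origin while it is upside down. Inside, the cup is 65 mm across at the mouth and 51 mm at its floor, which is 6 mm thick.
- loop_tool: Loop trimming tool, about 120 mm long, lying on the bench; to be left alone. Origin at the centre of its underside.
- kidney_rib: Red kidney-shaped rib, 80 x 56 mm, lying on the bench; to be left alone. Origin at the centre of its underside.
- brush_pot: Blue-white pot full of brushes, 118 mm across over the brushes, 158 mm high; to be left alone. Origin at the centre of its underside.

How it is judged:
By the outcome, as a careful person would: the job done as asked, in the order asked, and still so for the second after the job is handed in, with the robot touching nothing.
It also fails if it takes over 72 s, if anything falls off the work surface, if the arm or the gripper's body presses on something with over 40 N, if the wrist force passes 120 N, or if a joint passes its speed limit or range.

ROBOT

A 6-joint arm with a two-finger parallel gripper is mounted at the origin on the work surface; the furniture and walls round the work are solid. World frame = base frame: x ahead of the robot, y to its left, z up, the work surface at z = 0. Lengths are in mm, angles in rad, forces in N, time in s.
With the tool pointing down it reaches from about 400 to 825 mm from the base axis. Payload 7 kg.
Tool frame: the origin (TCP) lies at the very end of the fingers, on their centre line; the grasp point (between the pads) lies 19 mm behind it; z points along the fingers, y is the line along which they close (so a half turn about z gives the same grasp; the last joint's range is limited). The gripper opens to 88 mm and grips with 3 to 60 N. Pads are 19 mm wide; open, the fingers measure 130 mm over their backs; the gripper's body (78 mm by 193 mm) begins 47 mm behind the grasp point.
Start: joints at [1.492, 0.359, 0.012, 0, -1.224, -0.288], TCP at [242.082, 630.072, 226.561] pointing down, gripper open.
Joint ranges: [-3.07, 3.07], [-1.43, 2.12], [-1.02, 1.25], [-3.03, 1.67], [-3.05, -0], [-3.03, 3.03]. Speed limits (rad/s): [2.39, 2.39, 3.01, 3.14, 3.14, 3.14].

INTERFACE

Orientations are given as a unit quaternion [x, y, z, w].
In Python, from plant import bot gives the robot as it stands. Calls block until the motion is done:
- bot.move_ptp(position, orientation): joint-space move of the TCP to a pose.
- bot.line_to(position, velocity=150, ori=None): straight line of the TCP; ori=None keeps the orientation; velocity is the mean speed in mm/s.
- bot.move_joints(angles): joint-space move.
- bot.move_gripper(opening, force=None): finger opening in mm; force is the grip in N (None keeps the last); returns when the fingers have stopped.
- bot.pause(seconds).
- bot.solve_ik(position, orientation): joint angles nearest the present ones, or None.
- bot.read_state(): the state.
- bot.camera(name): name is "scene" or "top"; returns the picture (420x560x3 uint8, red, green, blue); there is no depth.
- bot.get_calibration(name): a dict with "fx", "fy", "cx", "cy" (pixels), "view" (4x4, takes a point from world to camera coordinates). Camera axes: x right, y up, looking along -z (the intrinsics and any distortion apply to the point x, -y, -z); pixel columns grow to the right and rows downward; lengths in mm; the calibration is good to about 2 mm. A picture is of the moment at which its call begins. get_calibration takes no time and is no camera call.
A pose or a line that the arm cannot do raises bot.Unreachable and nothing moves.
- bot.close_job(): hands the job in; it is judged then, once.
The state is a dict: "t": time; "joint_pos": joint angles; "qvel": joint speeds; "tau": joint torques, N m; "tcp_pos": TCP position; "eef_rot": TCP orientation; "contact_force": force on the tool from outside, world axes, zero at the start; "moment": the same for the moment, N m; "width": finger opening in mm; "finger_force": force on a finger pad.
Only numpy, scipy, OpenCV 4.12 (cv2) and the standard library are available. Lean on these libraries where they do the work, as an engineer would, in place of code of your own. Each camera call takes 0.05 s, during which the arm holds its last target. There are 200 camera calls.

## Working session

There is one attempt and no reset: what is moved stays moved. The work goes in short steps, each a Python script; the robot and the scene stay as the last script left them, time stands still between calls to the robot, and variables do not carry over. Pictures are saved under pics/ and viewed, at most 10 in all, crops included, and the job is handed in when it is done.

```bash
ls; mkdir -p pics; python3 - <<'E'
from plant import bot
import cv2, numpy as np
for n in ("scene","top"):
    im=bot.camera(n); cv2.imwrite(f"pics/{n}0.png",im[:,:,::-1])
    c=bot.get_calibration(n); print(n,{k:(np.round(v,3).tolist()) for k,v in c.items()})
s=bot.read_state(); print(s)
E
```

```text
pics
scene {'fx': 466.902, 'fy': 466.902, 'cx': 283.755, 'cy': 206.766, 'view': [[0.59, -0.807, 0.007, -208.54], [0.621, 0.459, 0.635, -422.995], [-0.516, -0.37, 0.773, -872.63], [0.0, 0.0, 0.0, 1.0]]}
top {'fx': 397.23, 'fy': 397.23, 'cx': 284.512, 'cy': 206.407, 'view': [[0.006, -1.0, 0.005, 81.504], [0.987, 0.007, 0.16, -529.613], [-0.16, 0.004, 0.987, -827.037], [0.0, 0.0, 0.0, 1.0]]}
{'t': 0.1, 'joint_pos': array([ 1.49207393e+00,  3.59323218e-01,  1.12021153e-02, -3.11213646e-04,
       -1.22409568e+00, -2.88103830e-01]), 'qvel': array([-0.00071618, -0.00140862,  0.00236918,  0.00205501,  0.00154483,
       -0.00092301]), 'tau': array([-2.54306702e-03, -5.84166062e+01,  2.93751132e+01,  7.01552823e+00,
        1.01453962e-02, -5.32030185e-05]), 'tcp_pos': array([241.95924302, 629.70308511, 225.73322025]), 'eef_rot': array([ 9.83216992e-01, -1.82438538e-01, -7.12907732e-05,  7.21629779e-04]), 'contact_force': array([ 0.08438226, -0.46631419, -0.50494398]), 'moment': array([-0.04763608,  0.0358445 , -0.02301026]), 'finger_force': 0.0, 'width': 87.77331688821661}
```

View pics/scene0.png

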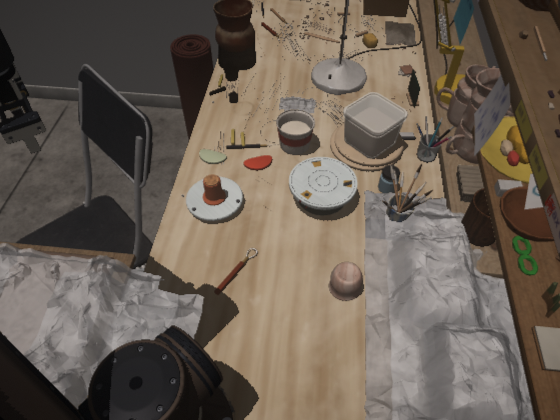

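View pics/top0.png

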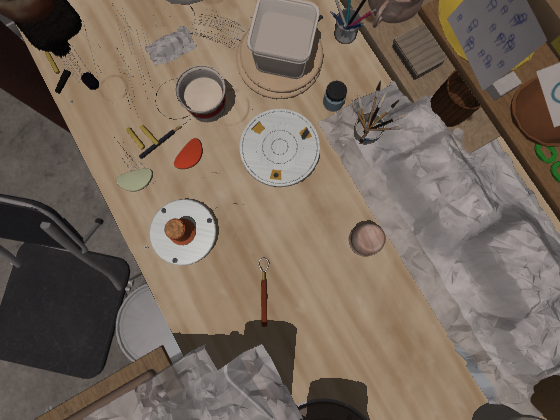

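```bash
python3 - <<'E'
import cv2, numpy as np
a=cv2.imread("pics/top0.png"); b=cv2.imread("pics/scene0.png")
R=lambda im,x,y,w,h:cv2.resize(im[y:y+h,x:x+w],(400,300),interpolation=cv2.INTER_CUBIC)
o=np.vstack([np.hstack([R(a,220,100,120,90),R(a,123,186,120,90)]),np.hstack([R(b,270,145,112,84),R(b,166,165,100,75)])])
cv2.imwrite("pics/crop0.png",o)
E
```

```text
(no output)
```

View pics/crop0.png

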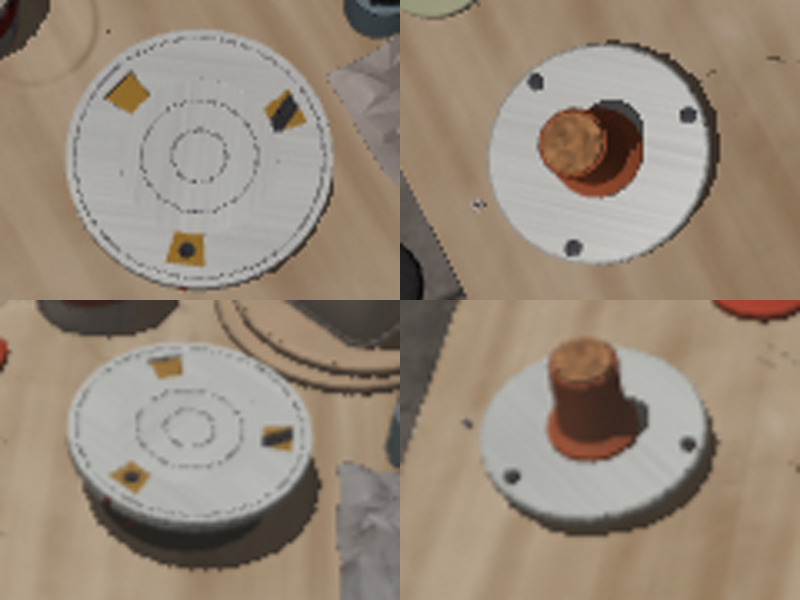

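```bash
cat > h.py <<'E'
from plant import bot
import cv2, numpy as np
from scipy.optimize import least_squares
CAL={n:bot.get_calibration(n) for n in("scene","top")}
def ray(n,p):
    c=CAL[n]; V=np.array(c["view"]); R=V[:3,:3]
    d=R.T@np.array([(p[0]-c["cx"])/c["fx"],-(p[1]-c["cy"])/c["fy"],-1.]); return -R.T@V[:3,3],d/np.linalg.norm(d)
def plane(n,p,z):
    o,d=ray(n,p); return o+d*(z-o[2])/d[2]
def tri(pt,ps):
    (a,u),(b,v)=ray("top",pt),ray("scene",ps)
    s,t=np.linalg.lstsq(np.c_[u,-v],b-a,rcond=None)[0]
    A,B=a+s*u,b+t*v; return (A+B)/2,np.linalg.norm(A-B)
def proj(n,X):
    c=CAL[n]; q=(np.array(c["view"])@np.r_[X,1])[:3]
    return np.array([c["cx"]-c["fx"]*q[0]/q[2],c["cy"]+c["fy"]*q[1]/q[2]])
def blobs(mask,lo,hi,off):
    n,l,s,c=cv2.connectedComponentsWithStats(mask.astype(np.uint8))
    return [(c[i]+off,s[i,4]) for i in range(1,n) if lo<=s[i,4]<=hi]
def snap(n,name):
    im=bot.camera(n)[:,:,::-1].copy(); cv2.imwrite(f"pics/{name}.png",im); return im
def fit(P,sgn=1):
    """heading & centre of 3 feet/seats: P = [-x one, ccw 125, cw 125] (xy)"""
    a=np.pi+np.radians([0,125,-125])
    f=lambda v:(v[:2]+64*np.c_[np.cos(a+v[2]),np.sin(a+v[2])]-P).ravel()
    h0=np.arctan2(*(np.mean(P,0)-P[0])[::-1]); r=least_squares(f,[*np.mean(P,0),h0]); return r.x,np.abs(r.fun).max()
E
python3 - <<'E'
from h import *
T=cv2.imread("pics/top0.png");S=cv2.imread("pics/scene0.png")
def roi(im,x,y,w,h): return cv2.cvtColor(im[y:y+h,x:x+w],cv2.COLOR_BGR2HSV),np.array([x,y])
np.set_printoptions(precision=1,suppress=True)
for n,im,rw,rc,rk in(("top",T,(240,105,82,82),(148,196,72,72),(335,205,70,60)),("scene",S,(287,155,72,60),(183,172,65,55),(315,250,60,60))):
    h,o=roi(im,*rw); print(n,"brass",blobs((h[...,1]>110)&(h[...,0]>12)&(h[...,0]<32),8,200,o))
    h,o=roi(im,*rc); print("dark",blobs((h[...,2]<120)&(h[...,1]<90),3,150,o))
    print("white",[b for b in blobs((h[...,1]<40)&(h[...,2]>150),300,9e3,o)])
    print("cork/post",blobs((h[...,1]>100)&(h[...,0]<20),20,900,o))
    w=(h[...,1]<40)&(h[...,2]>150); c=max(cv2.findContours(w.astype(np.uint8),0,1)[0],key=len); print("plate ell",cv2.fitEllipse(c+o.astype(np.int32)))
    h,o=roi(im,*rw); w=(h[...,1]<40)&(h[...,2]>140); c=max(cv2.findContours(w.astype(np.uint8),0,1)[0],key=len); print("head ell",cv2.fitEllipse(cv2.convexHull(c)+o.astype(np.int32)))
R=lambda im,x,y,w,h:cv2.resize(im[y:y+h,x:x+w],(400,300),interpolation=cv2.INTER_CUBIC)
cv2.imwrite("pics/crop1.png",np.vstack([np.hstack([R(T,336,214,64,48),R(S,314,254,64,48)]),np.hstack([R(T,145,196,80,60),R(S,174,165,80,60)])]))
E
```

```text
top brass [(array([258. , 127.7]), np.int32(81)), (array([302.6, 130.9]), np.int32(20)), (array([308.3, 135.5]), np.int32(17)), (array([275.6, 174.3]), np.int32(78))]
dark [(array([180.5, 199. ]), np.int32(4)), (array([216. , 207.3]), np.int32(3)), (array([163.3, 210.1]), np.int32(20)), (array([189.5, 219.4]), np.int32(57)), (array([209., 220.]), np.int32(21)), (array([174.7, 259.9]), np.int32(21))]
white [(array([182.1, 232.7]), np.int32(2560))]
cork/post [(array([180.1, 230.6]), np.int32(640))]
plate ell ((181.95657348632812, 232.26734924316406), (62.179386138916016, 66.40324401855469), 49.05735397338867)
head ell ((279.27825927734375, 146.82608032226562), (77.1939926147461, 79.80705261230469), 90.1698989868164)
scene brass [(array([316.5, 163.5]), np.int32(30)), (array([306.3, 194.2]), np.int32(34))]
dark [(array([220., 182.]), np.int32(3)), (array([225.1, 192.3]), np.int32(29)), (array([237.5, 200.6]), np.int32(11)), (array([193.5, 208.8]), np.int32(10))]
white [(array([213.6, 199.8]), np.int32(1267))]
cork/post [(array([212.9, 190.2]), np.int32(514))]
plate ell ((213.4817352294922, 197.73873901367188), (39.10020065307617, 53.111515045166016), 79.7105484008789)
head ell ((322.61212158203125, 181.44046020507812), (50.019771575927734, 68.62381744384766), 95.60330963134766)
```

View pics/crop1.png

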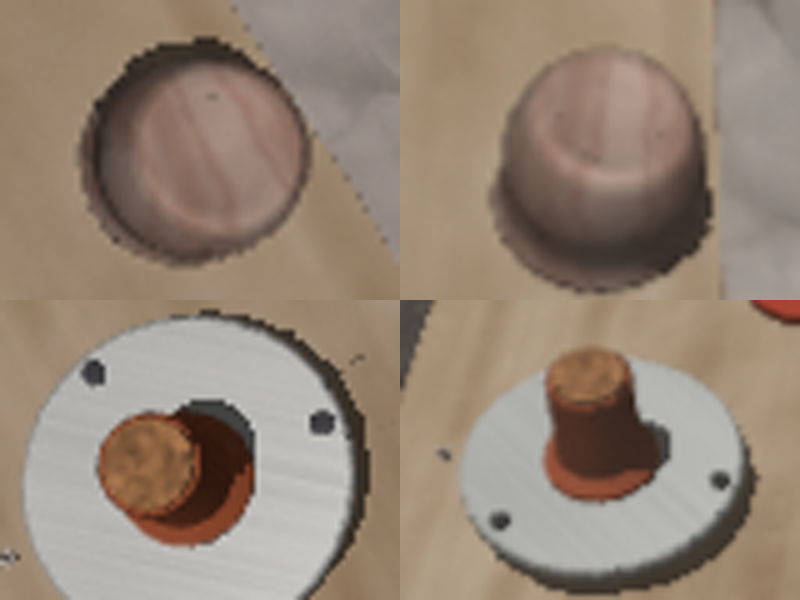

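```bash
python3 - <<'E'
from h import *
np.set_printoptions(precision=2,suppress=True)
print("cup foot",tri((371.5,237.7),(348.1,271.9)))
print("pad",tri((174.6,229.2),(212,180)))
print("dot1",tri((174.7,259.9),(193.5,208.8)),"dot2",tri((209,220),(237.5,200.6)))
print("head",tri((279.3,146.8),(322.6,181.4)),"cone",tri((275.6,174.3),(306.3,194.2)),"pocket",tri((258,127.7),(316.5,163.5)))
D=np.array([plane("top",p,24)[:2] for p in((174.7,259.9),(209,220),(163.3,210.1))]); print("chuck",D,fit(D))
H=np.array([plane("top",p,62)[:2] for p in((275.6,174.3),(305.5,133.2),(258,127.7))]); print("wheel",H,fit(H))
print(plane("top",(279.3,146.8),62),plane("top",(181.96,232.27),24),plane("top",(174.6,229.2),89))
print("base",[np.round(bot.read_state()[k],3) for k in("tcp_pos","joint_pos")])
print("tool, pot", plane("top",(264,295),10),plane("top",(368,125),100),plane("top",(188,153),5))
E
```

```text
cup foot (array([459.31, -98.32,  63.15]), np.float64(2.1430075741683403))
pad (array([473.56, 311.07,  83.31]), np.float64(0.665721597092955))
dot1 (array([411.49, 326.1 ,  19.41]), np.float64(2.3137181915438028)) dot2 (array([500.32, 254.39,  17.88]), np.float64(2.579056164391967))
head (array([660.  ,  98.17,  53.24]), np.float64(2.766316092307444)) cone (array([596.65, 105.85,  56.09]), np.float64(3.101381022913325)) pocket (array([703.22, 145.93,  54.99]), np.float64(2.8041555533887275))
chuck [[412.09 323.93]
 [500.38 252.25]
 [521.94 354.79]] (array([475.06, 310.96,  -0.21]), np.float64(0.3112399726371109))
wheel [[596.26 104.59]
 [689.75  39.54]
 [701.63 144.45]] (array([659.43,  96.57,  -0.12]), np.float64(0.5834769847208179))
[658.18  97.06  62.  ] [472.69 310.94  24.  ] [472.77 309.79  89.  ]
base [array([241.96, 629.7 , 225.73]), array([ 1.49,  0.36,  0.01, -0.  , -1.22, -0.29])]
tool, pot [337.36 128.46  10.  ] [695.28 -90.46 100.  ] [659.8 310.4   5. ]
```

```bash
cat >> h.py <<'E'
Q=lambda a:[float(np.cos(a/2)),float(np.sin(a/2)),0.,0.]
def st():
    s=bot.read_state(); return s["t"],s["tcp_pos"],s["contact_force"],s["moment"],s["width"],s["finger_force"]
E
python3 - <<'E'
from h import *
np.set_printoptions(precision=2,suppress=True)
for a in(-.9,-.4,0.,.4,.9,1.5):
    print(a,[bot.solve_ik(p,Q(a)) for p in([475,311,48],[659,97,110],[459,-98,30],[659,97,200])])
E
```

```text
-0.9 [array([ 0.92,  0.36, -0.44,  0.  , -0.76, -0.25]), array([ 0.44,  0.43, -0.16,  0.  , -0.98,  0.23]), array([ 0.21,  0.26, -0.68,  0.  , -0.64,  0.46]), array([ 0.44,  0.36, -0.05,  0.  , -1.16,  0.23])]
-0.4 [array([ 0.92,  0.36, -0.44,  0.  , -0.76,  0.25]), array([ 0.44,  0.43, -0.16,  0.  , -0.98,  0.73]), array([ 0.21,  0.26, -0.68,  0.  , -0.64,  0.96]), array([ 0.44,  0.36, -0.05,  0.  , -1.16,  0.73])]
0.0 [array([ 0.92,  0.36, -0.44,  0.  , -0.76,  0.65]), array([ 0.44,  0.43, -0.16,  0.  , -0.98,  1.13]), array([ 0.21,  0.26, -0.68,  0.  , -0.64,  1.36]), array([ 0.44,  0.36, -0.05,  0.  , -1.16,  1.13])]
0.4 [array([ 0.92,  0.36, -0.44,  0.  , -0.76,  1.05]), array([ 0.44,  0.43, -0.16,  0.  , -0.98,  1.53]), array([ 0.21,  0.26, -0.68,  0.  , -0.64,  1.76]), array([ 0.44,  0.36, -0.05,  0.  , -1.16,  1.53])]
0.9 [array([ 0.92,  0.36, -0.44,  0.  , -0.76,  1.55]), array([ 0.44,  0.43, -0.16,  0.  , -0.98,  2.03]), array([ 0.21,  0.26, -0.68,  0.  , -0.64,  2.26]), array([ 0.44,  0.36, -0.05,  0.  , -1.16,  2.03])]
1.5 [array([ 0.92,  0.36, -0.44,  0.  , -0.76,  2.15]), array([ 0.44,  0.43, -0.16,  0.  , -0.98,  2.63]), array([ 0.21,  0.26, -0.68,  0.  , -0.64,  2.86]), array([ 0.44,  0.36, -0.05,  0.  , -1.16,  2.63])]
```

```bash
python3 - <<'E'
from h import *
np.set_printoptions(precision=2,suppress=True)
a=-.4; c=[474.5,311]
bot.move_ptp([*c,140],Q(a)); print(st()); bot.line_to([*c,48.5],120); print(st())
bot.move_gripper(30,25); print(st())
snap("scene","s1"); snap("top","t1")
bot.line_to([*c,56],60); bot.pause(.2); print(st())
S=cv2.imread("pics/s1.png");T=cv2.imread("pics/t1.png")
for n,im,r in(("s",S,(183,172,65,55)),("t",T,(148,196,72,72))):
    x,y,w,h=r; g=cv2.cvtColor(im[y:y+h,x:x+w],cv2.COLOR_BGR2HSV); print(n,blobs((g[...,2]<120)&(g[...,1]<90),3,60,np.array([x,y])))
R=lambda im,x,y,w,h:cv2.resize(im[y:y+h,x:x+w],(400,300),interpolation=cv2.INTER_CUBIC)
cv2.imwrite("pics/crop2.png",np.hstack([R(T,123,186,120,90),R(S,166,165,100,75)]))
E
```

```text
(1.6, array([474.54, 312.11, 140.33]), array([0.3 , 0.99, 0.56]), array([ 0.01,  0.01, -0.01]), 87.65925213436682, 0.0)
(2.5083, array([474.86, 311.54,  49.1 ]), array([ 0.69, -0.26, -0.19]), array([ 0.03, -0.03, -0.03]), 87.37253185001777, 0.0)
(3.2833, array([474.59, 311.14,  48.55]), array([ 0.06, -0.23,  0.59]), array([0.17, 0.01, 0.12]), 43.07593996922402, 25.000042014798964)
(3.8583, array([474.2 , 310.69,  55.61]), array([-0.91, -0.57, -6.35]), array([ 0.01, -0.01,  0.02]), 43.23368570635894, 24.99913248771918)
s []
t []
```

View pics/crop2.png

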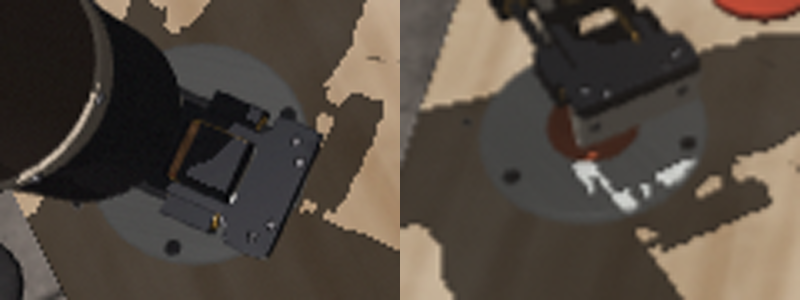

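```bash
cat >> h.py <<'E'
def avg(n=5):
    L=[]
    for _ in range(n):
        bot.pause(.02); s=bot.read_state(); L.append(np.r_[s["tcp_pos"],s["contact_force"],s["moment"]])
    return np.mean(L,0)
E
python3 - <<'E'
from h import *
np.set_printoptions(precision=2,suppress=True)
C=[659.3,97.4]; a=-.5
bot.line_to([474.5,311,140],150); bot.line_to([*C,140],220,ori=Q(a)); bot.line_to([*C,114],80)
bot.pause(.3); b=avg(8); print(st()[0],b); w=b[5]; z=114
while z>108.5:
    z-=.5; bot.line_to([*C,z],10); m=avg(4); print(st()[0],z,m)
    if m[5]-w>2.5: break
snap("scene","s2"); snap("top","t2")
T=cv2.imread("pics/t2.png");S=cv2.imread("pics/s2.png")
R=lambda im,x,y,w,h:cv2.resize(im[y:y+h,x:x+w],(400,300),interpolation=cv2.INTER_CUBIC)
cv2.imwrite("pics/crop3.png",np.hstack([R(T,220,90,120,90),R(S,270,130,112,84)]))
E
```

```text
6.9083 [659.41  97.37 114.27   0.02   0.14  -6.31  -0.     0.02   0.02]
7.225 113.5 [659.27  97.37 113.47   0.54  -0.31  -6.19   0.03  -0.03   0.01]
7.5417 113.0 [659.27  97.4  112.94   0.14  -0.12  -6.48   0.     0.02  -0.  ]
7.8583 112.5 [659.28  97.4  112.46   0.04   0.51  -6.32   0.01  -0.    -0.  ]
8.175 112.0 [659.29  97.4  111.98  -0.37  -0.11  -6.     0.01  -0.02  -0.  ]
8.4917 111.5 [659.29  97.38 111.48   0.02   0.08  -6.68   0.04   0.01   0.02]
8.8083 111.0 [659.28  97.39 110.98  -0.1    0.2   -6.79   0.02   0.     0.01]
9.125 110.5 [659.39  97.41 110.73  -0.67  -0.12  -4.82  -0.03   0.19   0.01]
9.4417 110.0 [659.48  97.41 110.57  -2.62  -0.01   0.66  -0.07   0.83  -0.01]
```

View pics/crop3.png

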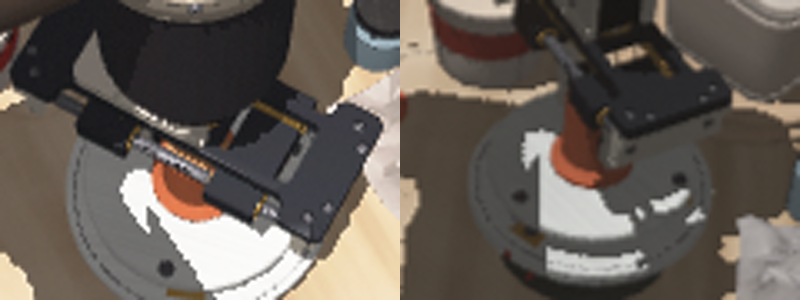

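```bash
cat > seat.py <<'E'
from h import *
import sys
np.set_printoptions(precision=2,suppress=True)
x,y,z,a=map(float,sys.argv[1:5]); N=int(sys.argv[5]); w=-6.35; C=np.array([x,y]); home=0
for i in range(N):
    bot.line_to([*C,z],25,ori=Q(a)); m=avg(3); Fc=m[5]-w; zt=m[2]
    print("%.2f a=%.3f C=%s zc=%.2f"%(st()[0],a,C,z),m[2:],flush=True)
    if max(np.abs(m[3:5]))>12 or Fc>12: print("force"); break
    if zt<107.8 and Fc>3: home+=1
    if home>=2: print("HOME"); break
    z+=np.clip((Fc-4)/15,-.3,.3)
    if zt>110.0: a+=.02
    else:
        C=C+np.clip(.05*m[3:5],-.25,.25)
        if zt>108: a+=np.clip(.004+.05*m[8],-.008,.008)
        else: a+=np.clip(.05*m[8],-.008,.008)
    if a>-.2: print("past"); break
E
python3 seat.py 659.3 97.4 110.2 -.5 30
```

```text
9.84 a=-0.500 C=[659.3  97.4] zc=110.20 [110.5   -2.08  -0.37   2.46  -0.11   0.89  -0.  ]
10.14 a=-0.480 C=[659.3  97.4] zc=110.50 [110.53  -0.38   0.11   0.31  -0.04   0.24   0.15]
10.44 a=-0.460 C=[659.3  97.4] zc=110.68 [110.53  -0.     0.18  -1.66   0.     0.06   0.08]
10.74 a=-0.440 C=[659.3  97.4] zc=110.72 [110.54   0.01   0.37  -1.78   0.03   0.06   0.11]
11.04 a=-0.420 C=[659.3  97.4] zc=110.76 [110.53  -0.19   0.74  -3.12   0.04   0.1    0.07]
11.34 a=-0.400 C=[659.3  97.4] zc=110.71 [110.48  -0.15   0.11  -4.04  -0.06   0.14   0.03]
11.64 a=-0.380 C=[659.3  97.4] zc=110.60 [110.37  -0.07  -0.61  -4.79  -0.33   0.11   0.05]
11.94 a=-0.360 C=[659.3  97.4] zc=110.43 [110.24  -0.87  -0.4   -6.41  -0.22   0.05   0.02]
12.24 a=-0.340 C=[659.3  97.4] zc=110.16 [110.03  -0.29  -0.05  -6.17  -0.07   0.01   0.02]
12.54 a=-0.320 C=[659.3  97.4] zc=109.91 [109.89  -0.39   0.42  -6.09  -0.03   0.03  -0.01]
12.84 a=-0.317 C=[659.28  97.42] zc=109.66 [109.64   0.3    0.26  -6.74   0.     0.02   0.  ]
13.14 a=-0.312 C=[659.3   97.43] zc=109.37 [109.34  -0.07  -0.6   -6.31  -0.     0.    
[... 1003 characters left out ...]
   -0.48  -4.67  -0.44   0.11  -0.06]
16.74 a=-0.303 C=[658.97  97.03] zc=108.14 [108.06  -0.63  -0.89  -3.91  -0.4    0.26  -0.13]
17.04 a=-0.306 C=[658.94  96.99] zc=108.03 [107.99  -0.85  -0.18  -3.71  -0.41   0.31  -0.07]
17.34 a=-0.309 C=[658.9   96.98] zc=107.94 [107.9   -0.67  -0.9   -4.33  -0.45   0.26  -0.06]
17.64 a=-0.312 C=[658.86  96.94] zc=107.81 [107.82  -0.44  -1.57  -3.95  -0.66   0.27   0.09]
17.94 a=-0.308 C=[658.84  96.86] zc=107.71 [107.77  -1.13  -0.86  -3.42  -0.51   0.47  -0.14]
18.24 a=-0.315 C=[658.78  96.81] zc=107.63 [107.72  -0.93  -1.48  -3.12  -0.78   0.44   0.19]
18.54 a=-0.307 C=[658.74  96.74] zc=107.58 [107.71  -1.16  -0.47  -1.77  -0.46   0.55  -0.23]
HOME
```

```bash
sed -i 's/zt<107.8/zt<107.62/; s/\.05\*m\[3:5\]/.08*m[3:5]/; s/w=-6.35/w=-6.35/; s/(Fc-4)/(Fc-5)/' seat.py; python3 seat.py 658.68 96.70 107.5 -.309 10
python3 - <<'E'
from h import *
np.set_printoptions(precision=2,suppress=True)
bot.move_gripper(88); bot.pause(.2); print(st())
p=st()[1]; bot.line_to([p[0],p[1],240],150); bot.move_ptp([459.3,-98.3,150],Q(.4))
print(st()); T=snap("top","t3"); S=snap("scene","s3")
for n,im,r in(("top",T,(240,105,82,82)),("scene",S,(287,140,75,75))):
    x,y,w,h=r; g=cv2.cvtColor(im[y:y+h,x:x+w],cv2.COLOR_BGR2HSV); print(n,blobs((g[...,2]<120)&(g[...,1]<90),3,60,np.array([x,y])))
R=lambda im,x,y,w,h:cv2.resize(im[y:y+h,x:x+w],(400,300),interpolation=cv2.INTER_CUBIC)
cv2.imwrite("pics/crop4.png",np.vstack([np.hstack([R(T,220,90,120,90),R(S,270,130,112,84)]),np.hstack([R(T,308,194,120,90),R(S,300,240,100,75)])]))
E
```

```text
18.84 a=-0.309 C=[658.68  96.7 ] zc=107.50 [107.69  -1.04  -0.87  -0.52  -0.34   0.62  -0.1 ]
19.14 a=-0.314 C=[658.6   96.63] zc=107.56 [107.68  -0.98  -0.48  -0.68  -0.38   0.32   0.15]
19.44 a=-0.307 C=[658.52  96.59] zc=107.60 [107.68   0.21   0.09  -1.26  -0.01   0.07  -0.28]
19.74 a=-0.315 C=[658.54  96.6 ] zc=107.61 [107.68   0.64  -0.61  -0.87  -0.2   -0.14   0.16]
20.04 a=-0.307 C=[658.59  96.55] zc=107.64 [107.68   0.69   0.7   -1.16   0.33  -0.15  -0.27]
20.34 a=-0.315 C=[658.64  96.61] zc=107.65 [107.68   0.6    0.26  -1.44   0.08  -0.2    0.18]
20.64 a=-0.307 C=[658.69  96.63] zc=107.64 [107.65   0.49   1.24  -1.19   0.42  -0.1   -0.31]
20.94 a=-0.315 C=[658.73  96.73] zc=107.65 [107.68   0.68   0.09  -0.5    0.02  -0.13   0.16]
21.24 a=-0.307 C=[658.78  96.73] zc=107.71 [107.68   0.53   0.02  -1.11   0.25  -0.02  -0.28]
21.54 a=-0.315 C=[658.83  96.74] zc=107.73 [107.68  -0.07  -0.04  -0.23  -0.07  -0.     0.17]
(22.65, array([658.83,  96.74, 107.73]), array([-0.02, -0.07, -0.99]), array([-0.05,  0.03,  0.01]), 87.69698118031417, 0.0)
(24.8083, array([460.31, -98.05, 150.28]), array([ 0.22, -0.06,  1.59]), array([-0.06, -0.08,  0.04]), 87.90997633096076, 0.0)
top [(array([257.22, 124.06]), np.int32(18)), (array([305.62, 130.  ]), np.int32(16)), (array([291.53, 134.68]), np.int32(19)), (array([310. , 159.5]), np.int32(10)), (array([275.73, 172.18]), np.int32(22)), (array([294.6, 174. ]), np.int32(20)), (array([282.5, 178. ]), np.int32(4))]
scene [(array([360.  , 140.57]), np.int32(7)), (array([335.  , 172.68]), np.int32(19)), (array([307. , 188.5]), np.int32(6))]
```

View pics/crop4.png

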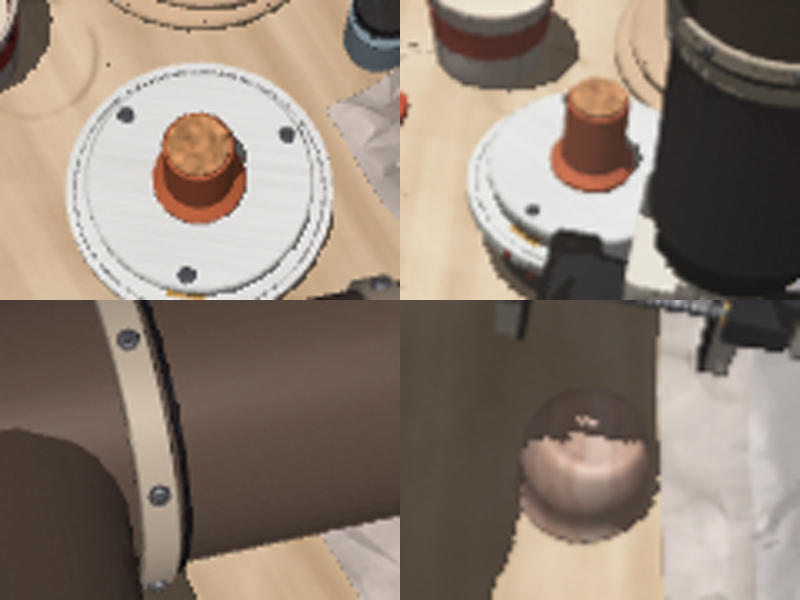

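```bash
python3 - <<'E'
from h import *
np.set_printoptions(precision=2,suppress=True)
D=np.array([plane("top",p,83)[:2] for p in((275.73,172.18),(305.62,130),(257.22,124.06))]); print("chuck",fit(D),"pad",plane("top",(279.7,135.3),148),tri((279.7,135.3),(325.4,157.4)))
a=-1.09; c=[459.3,-97.8]
bot.move_ptp([*c,130],Q(a)); bot.line_to([*c,60],150); bot.line_to([*c,27],60); bot.pause(.2); print(st())
bot.move_gripper(40,9); print(st()); bot.pause(.2); print(avg())
bot.line_to([*c,40],40); bot.pause(.3); print(avg(8),st()[4:])
snap("top","t4"); S=snap("scene","s4")
cv2.imwrite("pics/crop5.png",cv2.resize(S[205:325,270:430],(640,480),interpolation=cv2.INTER_CUBIC))
E
```

```text
chuck (array([659.27,  96.8 ,  -0.12]), np.float64(0.24103419627078893)) pad [654.3   95.57 148.  ] (array([655.16,  95.87, 144.81]), np.float64(0.7183127907625928))
(27.7583, array([459.56, -97.76,  27.29]), array([0.04, 0.37, 0.2 ]), array([ 0.05, -0.05, -0.01]), 87.56759447237128, 0.0)
(28.225, array([459.61, -97.74,  27.15]), array([ 0.86, -0.06,  0.42]), array([ 0.15, -0.25, -0.01]), 68.30982686138289, 9.000584113315284)
[459.61 -97.75  27.13   0.89   0.26   1.36   0.18  -0.4   -0.01]
[459.2  -97.81  39.87   0.25  -0.02  -2.75   0.06  -0.02  -0.  ] (68.39612304549549, 8.882697666438855)
```

View pics/crop5.png

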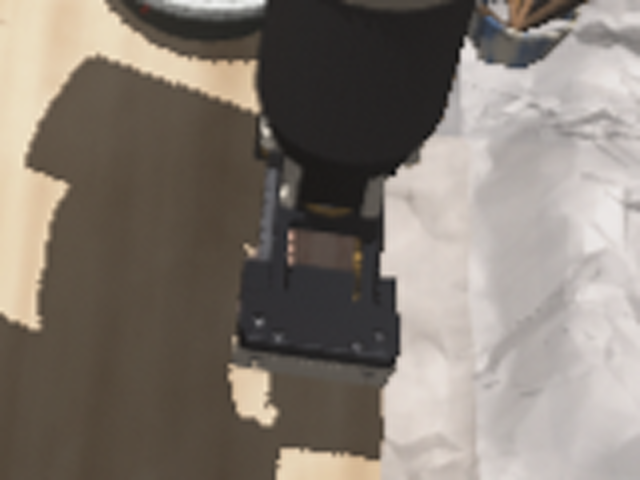

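```bash
python3 - <<'E'
from h import *
np.set_printoptions(precision=2,suppress=True)
C=[658.5,97.3]
bot.line_to([459.3,-97.8,200],150); bot.line_to([*C,200],180); bot.pause(.4); b=avg(8); print(st()[0],b,st()[4])
snap("scene","s5")
ok=True
for z in(170,150,135,125,121):
    bot.line_to([*C,z],60); m=avg(4)
    if np.linalg.norm((m-b)[3:6])>2.5: print("touch",z,m); ok=False; break
while ok and z>113.5:
    z-=.5; bot.line_to([*C,z],10); m=avg(6); print(z,m[2:6])
    if (m-b)[5]>1.2: break
print(st()[0])
S=snap("scene","s6"); cv2.imwrite("pics/crop6.png",np.hstack([cv2.resize(i[90:230,260:400],(400,400),interpolation=cv2.INTER_CUBIC) for i in(cv2.imread("pics/s5.png"),S)]))
E
```

```text
32.9667 [658.47  97.21 200.09  -0.05   0.1   -3.22   0.07  -0.02   0.  ] 68.84228708171464
120.5 [120.58  -0.13   0.09  -2.85]
120.0 [119.98  -0.01  -0.46  -2.54]
119.5 [119.47  -0.22   0.11  -2.69]
119.0 [118.98   0.42  -0.01  -2.91]
118.5 [118.47   0.1   -0.33  -2.77]
118.0 [117.96   0.09  -0.25  -3.02]
117.5 [117.47   0.33   0.15  -2.87]
117.0 [116.98  -0.03  -0.12  -2.94]
116.5 [116.47   0.04   0.19  -3.08]
116.0 [116.3   -0.54   0.11   0.3 ]
38.95
```

View pics/crop6.png

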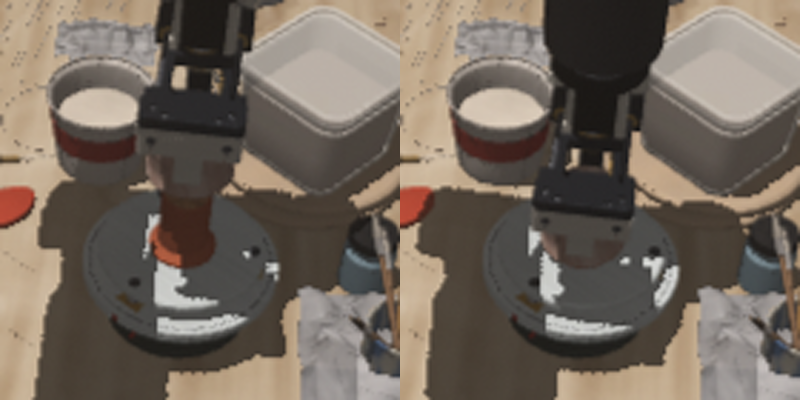

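```bash
python3 - <<'E'
from h import *
np.set_printoptions(precision=2,suppress=True)
bot.move_gripper(88); bot.pause(.2); print(st())
p=st()[1]; bot.line_to([p[0],p[1],215],100); bot.move_ptp([450,300,260],Q(-.4)); print(st()[0])
T=snap("top","t7"); S=snap("scene","s7")
cv2.imwrite("pics/crop7.png",np.hstack([cv2.resize(T[90:190,230:330],(400,400),interpolation=cv2.INTER_CUBIC),cv2.resize(S[100:220,265:385],(400,400),interpolation=cv2.INTER_CUBIC)]))
E
```

```text
(39.7917, array([658.51,  97.32, 115.99]), array([ 0.89, -0.86, -0.07]), array([ 0.09, -0.01, -0.03]), 87.19840754026568, 0.0)
42.0667
```

View pics/crop7.png

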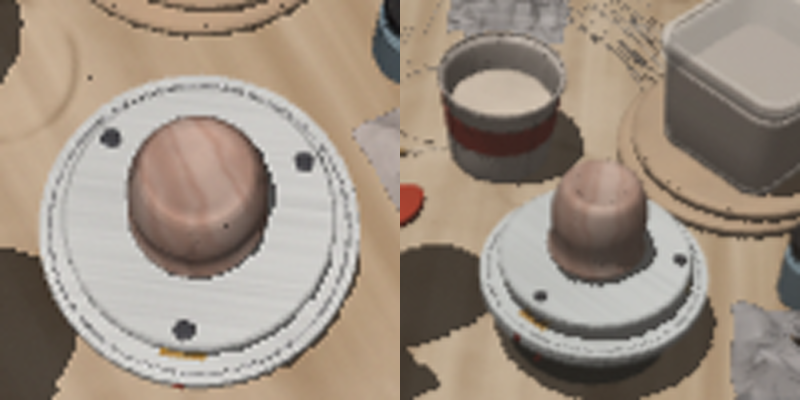

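The picture shows the cup upright and centred on the post. The chuck's dots are still at about (276,172), (306,130) and (258,124) in the top view, the same as when it seated.

```bash
python3 -c "
from plant import bot
print(bot.close_job())"
```

```text
the job is handed in; nothing more can be done
None
```

The job is handed in at about 42 s of the 72 s allowed: the chuck went 2.9 mm down into its seats and was released, then the cup was set over its post, where it looks level and centred in both views, with light contact throughout; the bench items were never approached, but I did not re-measure them at the end.

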